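Load the indexing table and click it to the third stop

ROBOT

A 6-joint arm with a two-finger parallel gripper is mounted at the origin on the work surface. World frame = base frame: x ahead of the robot, y to its left, z up, the work surface at z = 0. Lengths are in mm, angles in rad, forces in N, time in s.
With the tool pointing down it reaches from about 350 to 775 mm from the base axis. Payload 7.3 kg.
Tool frame: the origin (TCP) lies between the finger pads, 19 mm behind the fingertips; this is the grasp point; z points along the fingers, y is the line along which they close (so a half turn about z gives the same grasp; the last joint's range is limited). The gripper opens to 92 mm and grips with 3 to 60 N. Pads are 19 mm wide; open, the fingers measure 130 mm over their backs; the gripper's body (75 mm by 190 mm) begins 47 mm behind the grasp point.
Start: joints at [1.063, 0.342, 1.524, -0, 1.275, -0.146], TCP at [185.814, 491.036, 245.541] pointing down, gripper open.
Joint ranges: [-2.53, 2.53], [-0.77, 2.02], [0.04, 2.7], [-1, 4.14], [0.28, 2.66], [-3.11, 3.11]. Speed limits (rad/s): [2.57, 2.57, 3.14, 3.14, 3.14, 3.14].

INTERFACE

Orientations are given as [roll, pitch, yaw] about the fixed x, y, z axes, in that order (R = Rz(yaw) Ry(pitch) Rx(roll)).
In Python, from plant import monitor, optics, workorder gives the robot as it stands. The module is installed in compiled form; this text tells all that it offers.
- The arm moves only by the tool servo_tool, never from a script. Its arguments are lists of equal length, an entry for each row: "linear": the shift along the tool's x, y, z as a fraction of full scale, a list of three; "spin": the turn about the tool's z as a fraction of full scale. In form: {"linear": [[dx, dy, dz], ...], "spin": [spin, ...]}. A call has exactly 8 rows; each row shifts and turns the commanded pose from where the row before left it, along the tool's axes as they then stand; what a row does not reach is not made up. Full scale, the value 1, is 200 mm for a shift and 90 degrees for a turn. A row lasts 1/8 s, in which the tool goes at most 62.5 mm and 10.7 degrees, less where a joint would pass 70% of its speed; a pose out of reach is approached as far as the arm can. A call with a number of a shift or a turn outside -1 to 1 is refused whole. A call with a gripper value outside its range is refused whole. "hand" is the opening, from -1 (shut) to 1 (fully open), set as the call begins (left out, the last holds). The fingers move at their own pace and stop on an object; the grip force is fixed at half the most. Time passes only in rows, so rows that do not move let the fingers close, or fill a call up. It gives the time, the measured TCP pose, the force, the opening and the grip force at its end, in the units of the state.
- monitor.get_obs(): the state, without advancing time (a new reading comes with each control period).
- optics.capture(name): name is "side" or "top" or "wrist"; returns a dict with "frame" (420x560x3 uint8, blue, green, red), "K" (3x3 intrinsics, pixels), "world_to_cam" (4x4, takes a point from world to camera coordinates). Camera axes: x right, y down, z forward; pixel columns grow to the right and rows downward; lengths in mm; the calibration is good to about 2 mm. A picture is of the moment at which its call begins. There is no depth.
- workorder.close_job(): hands the job in; it is judged then, once.
The state is a dict: "time": time; "joint_positions": joint angles; "dq": joint speeds; "tau": joint torques, N m; "tool_pos": TCP position; "tcp_rot": TCP orientation; "contact_force": force on the tool from outside, world axes, zero at the start; "moment": the same for the moment, N m; "grip_width": finger opening in mm; "finger_force": force on a finger pad.
Only numpy, scipy, OpenCV 4.12 (cv2) and the standard library are available. Lean on these libraries where they do the work, as an engineer would, in place of code of your own. Each camera call takes 0.05 s, during which the arm holds its last target. There are 200 camera calls.

TASK

Slip the bored steel blank over the one empty post of the indexing table so that it sits flat, fully down on the plate, and let go of it. Then grip the red knob bar, turn it anticlockwise (seen from above) back to its end stop, and from there click it clockwise to exactly the third stop, never past it, with the blank still on its post. Finish with the fingers still gripping the knob and holding it at that stop, and leave the other things on the bench where they are.

Things in the scene. Friction and masses are not known exactly. Their poses are not given: they have to be found in the camera images.
- blank: bright steel ring, 44 mm outside diameter, 35 mm high, with a 21 mm bore right through; 0.2 to 0.4 kg, standing on the bench. Origin at the centre of its underside, z up along the bore.
- post (a point): foot of the one empty post: on the post's axis, at the plate's top face. The brass post is 17 mm in diameter and 25 mm high with a chamfered top, in a thin yellow painted circle, 78 mm from the table's axis; it turns with the plate. A seated blank has its origin at this point.
- indexer: fixed blue base of the rotary indexing table. Origin under its centre, on the bench, on the vertical turning axis. Above it turns an aluminium plate, 210 mm diameter, top face 49 mm above the bench, carrying the central knob, the empty post and, 120 degrees either side of that, two bolted-on dark blanks (44 mm diameter, 42 mm high with nuts, 78 mm from the axis).
- knob_bar: red bar knob fixed on the middle of the plate. Origin on the turning axis at the plate's top face. The bar is 52 mm long (x), 14 mm thick (y), from 20 to 52 mm above the origin, over a black hub of 32 mm diameter; white mark on top towards -x. At the end stop its axes are parallel to the indexer's. Grip it across its thickness, about 40 mm above the origin.
- dial (a joint): angle of plate, post and knob together, rad, growing clockwise seen from above. 0: end position (hard stop 0.03 further back). Sprung detents every 0.419 rad (24 degrees): first stop 0.419, second 0.838, third 1.257, up to 2.513. It starts in the first or second stop. A click takes about 0.15 N m; past half way it snaps on to the next stop.
- slug: solid dark steel slug of the same outside size as the blank but without a bore, 44 mm diameter, 35 mm high. Bystander: leave alone. Origin at the middle of its underside.
- wrench: open-ended steel wrench lying flat, 180 mm long. Bystander: leave alone. Origin under the middle of its length, on the bench; handle towards -x.
- mallet: hammer with a wooden handle, lying on its side, 260 mm long. Bystander: leave alone. Origin under the middle of its length, on the bench; handle towards -x.
- oiler: white plastic bottle with a yellow band and red cap, 60 mm diameter, 160 mm high, standing. Bystander: leave alone. Origin at the middle of its underside.
- parallel: bright steel parallel block, 120 x 30 x 25 mm. Bystander: leave alone. Origin at the middle of its underside.
Mind the look-alikes: they are no part of the job. Leave any turquoise look-alike of the blank alone.

How it is judged:
By the outcome, as a careful person would: the job done as asked, in the order asked, and still so for the second after the job is handed in, while the arm keeps its last pose, push and grip.
It also fails if it takes over 62 s, if anything falls off the work surface, if the arm or the gripper's body presses on something with over 40 N, if the wrist force passes 120 N, or if a joint passes its speed limit or range.

## Working session

There is one attempt and no reset: what is moved stays moved. The work goes in short steps, Python scripts to look and compute and a tool call to move; the robot and the scene stay as the last step left them, time stands still between calls to the robot, and variables do not carry over. Pictures are saved under pics/ and viewed, at most 10 in all, crops included, and the job is handed in when it is done.

Besides the shell and the picture viewer there is one more tool, called after "Request:" as name(argument=value, ...), one argument or row to a line, values as JSON. servo_tool: Moves the arm, as the interface text tells. Shift numbers are shares of 200 mm and turn numbers shares of 90 degrees, none past 1 either way. Its arguments: {"type":"object","properties":{"linear":{"type":"array","items":{"type":"array","items":{"type":"number","minimum":-1,"maximum":1}}},"spin":{"type":"array","items":{"type":"number","minimum":-1,"maximum":1}},"hand":{"type":"number"}},"required":["linear","spin"]}

```bash
mkdir -p pics; cat > h.py <<'E'
import numpy as np, cv2
from plant import monitor, optics, workorder
def cap(n,f):
    d=optics.capture(n); cv2.imwrite('pics/'+f+'.png',d['frame']); np.savez('pics/'+f+'.npz',K=d['K'],T=d['world_to_cam']); return d
def load(f):
    z=np.load('pics/'+f+'.npz'); return z['K'],z['T']
def ray(f,u,v):
    K,T=load(f); R=T[:3,:3]; c=-R.T@T[:3,3]; d=R.T@np.linalg.inv(K)@[u,v,1]; return c,d/np.linalg.norm(d)
def at_z(f,u,v,z):
    c,d=ray(f,u,v); return c+d*(z-c[2])/d[2]
def proj(f,p):
    K,T=load(f); q=K@(T[:3,:3]@np.array(p,float)+T[:3,3]); return q[:2]/q[2]
def tri(obs):
    A=np.zeros((3,3));b=np.zeros(3)
    for o in obs:
        c,d=ray(*o);P=np.eye(3)-np.outer(d,d);A+=P;b+=P@c
    return np.linalg.solve(A,b)
E
python3 - <<'E'
from h import *
for n in ['top','side']:
    d=cap(n,n+'0'); print(n,d['K'].round(1).tolist(),d['world_to_cam'].round(3).tolist())
print(monitor.get_obs())
E
```

```text
top [[396.2, 0.0, 277.7], [0.0, 396.2, 206.4], [0.0, 0.0, 1.0]] [[-0.019, -1.0, 0.002, -57.132], [-0.986, 0.019, -0.166, 607.376], [0.166, -0.005, -0.986, 1247.903], [0.0, 0.0, 0.0, 1.0]]
side [[460.7, 0.0, 279.1], [0.0, 460.7, 208.4], [0.0, 0.0, 1.0]] [[0.945, -0.327, 0.004, -558.023], [-0.214, -0.625, -0.751, 124.869], [0.248, 0.708, -0.661, 1190.485], [0.0, 0.0, 0.0, 1.0]]
{'time': 0.1, 'joint_positions': array([ 1.06303038e+00,  3.42680597e-01,  1.52487361e+00, -1.53749614e-05,
        1.27539660e+00, -1.46002670e-01]), 'dq': array([ 8.87737475e-05, -1.10227025e-03, -2.79229658e-03,  1.21475724e-03,
       -7.27441973e-04,  2.28451226e-03]), 'tau': array([ 2.40978974e-03, -4.32004380e+01, -2.44697589e+01,  7.18714390e-02,
        5.26046182e-02, -9.22631989e-05]), 'tool_pos': array([185.63979027, 490.74633979, 244.91685158]), 'tcp_rot': array([-3.14024681e+00, -1.83043551e-04,  2.77983374e+00]), 'contact_force': array([ 0.09471746, -0.95267792, -0.50959679]), 'moment': array([-0.02153935, -0.05452726,  0.04168704]), 'finger_force': 0.0, 'grip_width': 91.62256201788645}
```

View pics/top0.png

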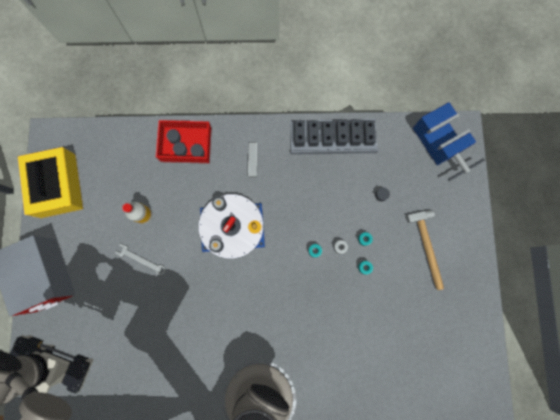

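View pics/side0.png

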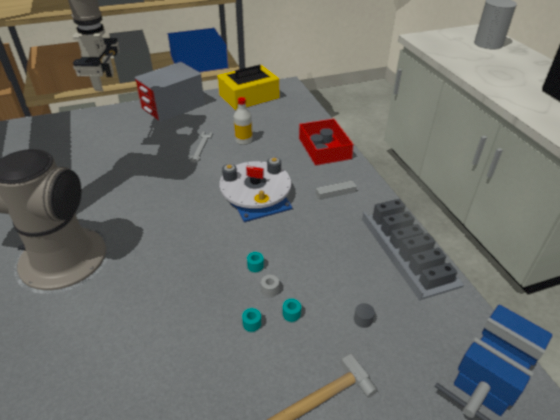

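The top view shows ring shapes at (341,246) in bright steel and at (315,250), (365,238) and (366,268) in turquoise, plus a dark solid slug at (381,193). The blank is the steel one at (341,246), which is (270,285) in the side view. The empty brass post is at top (255,227) / side (262,197), and the red knob at (230,224). I'll confirm with one enlarged crop.

```bash
python3 - <<'E'
from h import *
t=cv2.imread('pics/top0.png');s=cv2.imread('pics/side0.png')
r=lambda im,x,y,w,h,k:cv2.resize(im[y:y+h,x:x+w],None,fx=k,fy=k,interpolation=cv2.INTER_CUBIC)
a=np.hstack([r(t,190,185,80,80,3.75),r(t,300,215,80,60,5)]) if 0 else None
A=r(t,190,185,80,80,3.75);B=r(t,300,216,80,60,5)
C=r(s,215,150,80,75,3.75);D=r(s,235,245,80,75,5)[:,:]
c=np.zeros((600,800,3),np.uint8)
c[:300,:300]=A;c[:300,300:700]=B[:300,:400]
c[300:300+281,:300]=C[:281];c[300:600,300:700]=D[:300,:400]
cv2.imwrite('pics/crop1.png',c)
print(at_z('top0',341,246,35),at_z('side0',270,283,35),tri([('top0',341,246),('side0',270,284)]))
E
```

```text
[ 473.70518127 -272.98277953   35.        ] [ 469.57330587 -283.399811     35.        ] [ 473.44205484 -275.08726567   20.52200471]
```

View pics/crop1.png

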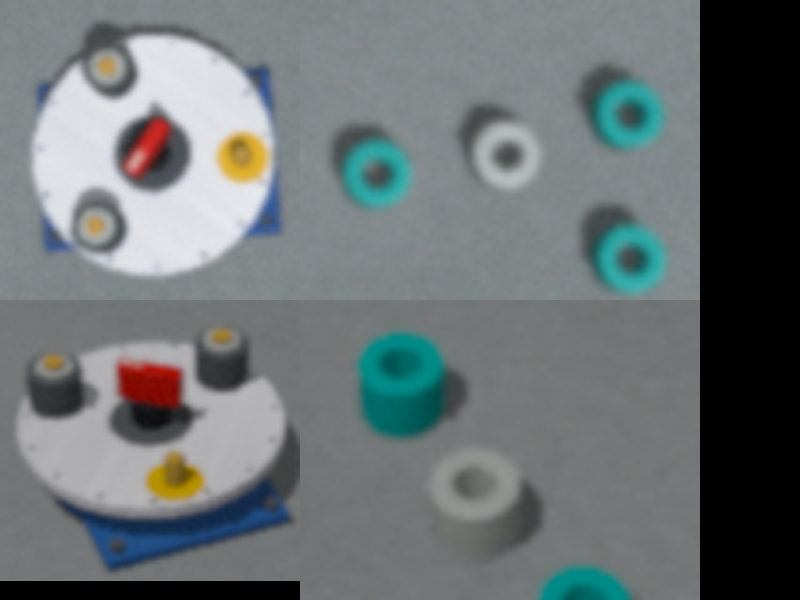

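Confirmed: the plain steel ring with a bore at top (341.2,247.0) / side (269.6,281.2) is the blank. The empty post sits in the yellow circle at top (254.5,226.5).

```bash
cat >> h.py <<'E'
def plan(dx=0,dy=0,dz=0,dyaw=0,target=None,yaw=None):
    o=monitor.get_obs(); p=o['tool_pos']; y=o['tcp_rot'][2]
    if target is not None: dx,dy,dz=np.array(target)-p
    if yaw is not None: dyaw=(yaw-y+np.pi/2)%np.pi-np.pi/2
    t=np.array([np.cos(y)*dx+np.sin(y)*dy, np.sin(y)*dx-np.cos(y)*dy, -dz])
    print('pos',p.round(1),'rot',o['tcp_rot'].round(4),'q6',o['joint_positions'][5].round(3),'lin total',(t/200).round(4),'spin total',round(-dyaw/(np.pi/2),4))
E
python3 - <<'E'
from h import *
def c(k,x0,y0,x,y): return x0+(x+.5)/k-.5, y0+(y+.5)/k-.5
b1=c(5,300,216,208,157);b2=c(5,235,245,175,183)
print('blank',tri([('top0',*b1),('side0',*b2)]),at_z('top0',*b1,35))
for n,p,q in [('post',(243,150),(175,155)),('knobtop',(148,147),(150,367-300)),('turqL',None,None)]:
    if p: a=c(3.75,190,185,*p);b=c(3.75,215,150,*q);print(n,tri([('top0',*a),('side0',*b)]))
for u in [(315,250),(365,238),(366,268)]: print('turq',at_z('top0',*u,35))
k=at_z('top0',*c(3.75,190,185,148,147),101);print('knob at z101',k)
plan(target=[k[0]-40,k[1]+0,300],yaw=np.pi)
E
```

```text
blank [ 471.11438971 -274.30781132   30.46878147] [ 470.43957886 -273.48595824   35.        ]
post [542.7116278    7.4035606   70.77268616]
knobtop [545.5860615   85.06202101  96.49424602]
turq [ 462.34365861 -187.62499965   35.        ]
turq [ 498.31603183 -352.83933809   35.        ]
turq [ 401.19592312 -350.62773158   35.        ]
knob at z101 [545.25562558  84.48129783 101.        ]
pos [185.6 490.7 244.9] rot [-3.1402e+00 -2.0000e-04  2.7798e+00] q6 -0.146 lin total [-2.2136 -1.3343 -0.2754] spin total -0.2303
```

Request:
servo_tool(
  linear=[
    [-0.22,-0.13,-0.03],
    [-0.22,-0.13,-0.03],
    [-0.22,-0.13,-0.03],
    [-0.22,-0.13,-0.03],
    [-0.22,-0.13,-0.03],
    [-0.22,-0.13,-0.03],
    [-0.22,-0.13,-0.03],
    [-0.22,-0.13,-0.03],
  ],
  spin=[0,0,0,0,0,0,0,0],
  hand=0.4,
)

```text
time: 1.1
tool_pos: [442.1, 170.4, 293.5]
tcp_rot: [3.142, -0.0, 2.78]
contact_force: [0.5, -0.2, 0.1]
grip_width: 64.6
finger_force: 0.0
```

Request:
servo_tool(
  linear=[
    [-0.22,-0.13,-0.03],
    [-0.22,-0.13,-0.03],
    [0,0,0],
    [0,0,0],
    [0,0,0],
    [0,0,0],
    [0,0,0],
    [0,0,0],
  ],
  spin=[0,0,0.11,0.11,0.11,0.11,0.11,0.11],
)

```text
time: 2.1
tool_pos: [505.1, 92.1, 305.1]
tcp_rot: [-3.141, -0.0, 1.737]
contact_force: [-0.4, -0.0, -0.0]
grip_width: 64.1
finger_force: 0.0
```

```bash
python3 - <<'E'
from h import *
cap('wrist','w1')
plan(target=[500,60,300],yaw=np.pi/2)
K,T=load('w1'); print(K.round(1).tolist(),(-T[:3,:3].T@T[:3,3]).round(1),T[:3,:3].round(2).tolist())
print(proj('w1',[545,84.5,101]),proj('w1',[542,7,74]))
E
```

```text
pos [505.1  92.1 305.1] rot [-3.1408e+00 -2.0000e-04  1.7305e+00] q6 -0.129 lin total [-0.1545 -0.051   0.0255] spin total 0.1017
[[323.0, 0.0, 283.2], [0.0, 323.0, 205.5], [0.0, 0.0, 1.0]] [492.1 174.1 444.3] [[0.99, 0.17, -0.0], [0.16, -0.94, 0.31], [0.05, -0.31, -0.95]]
[317.21220581 192.80829524] [300.49137724 245.16354561]
```

View pics/w1.png

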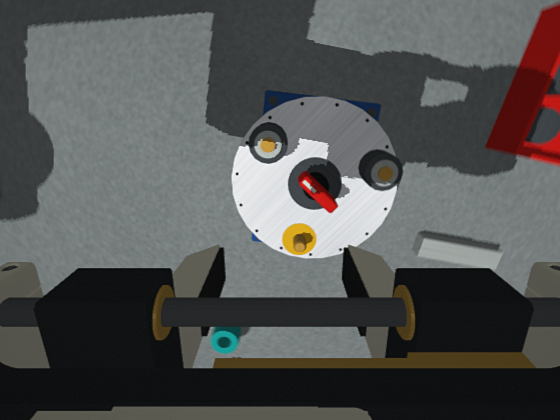

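Request:
servo_tool(
  linear=[
    [0,0,0],
    [-0.29,-0.024,0.07],
    [-0.29,-0.024,0.07],
    [-0.29,-0.024,0.07],
    [-0.29,-0.024,0.07],
    [-0.29,-0.024,0.07],
    [-0.29,-0.024,0.07],
    [-0.29,-0.024,0.07],
  ],
  spin=[0.102,0,0,0,0,0,0,0],
)

```text
time: 3.15
tool_pos: [476.1, -316.1, 206.8]
tcp_rot: [-3.141, -0.0, 1.586]
contact_force: [1.5, 1.0, -0.3]
grip_width: 64.3
finger_force: 0.0
```

Request:
servo_tool(
  linear=[
    [-0.1,0,0],
    [0,0,0],
    [0,0,0],
    [0,0,0],
    [0,0,0],
    [0,0,0],
    [0,0,0],
    [0,0,0],
  ],
  spin=[0,0,0,0,0,0,0,0],
)

```text
time: 4.15
tool_pos: [476.8, -334.2, 207.5]
tcp_rot: [3.142, -0.0, 1.583]
contact_force: [-0.2, 0.3, 0.5]
grip_width: 64.2
finger_force: 0.0
```

```bash
python3 - <<'E'
from h import *
cap('wrist','w2')
plan(target=[471,-274,200],yaw=np.pi/2)
print(proj('w2',[471,-274,35]),proj('w2',monitor.get_obs()['tool_pos']))
E
```

```text
pos [ 476.8 -334.3  207.5] rot [-3.1416e+00 -1.0000e-04  1.5827e+00] q6 -0.755 lin total [ 0.3017 -0.0254  0.0373] spin total 0.0076
[276.74299616 125.77492048] [281.23945718 278.93265161]
```

View pics/w2.png

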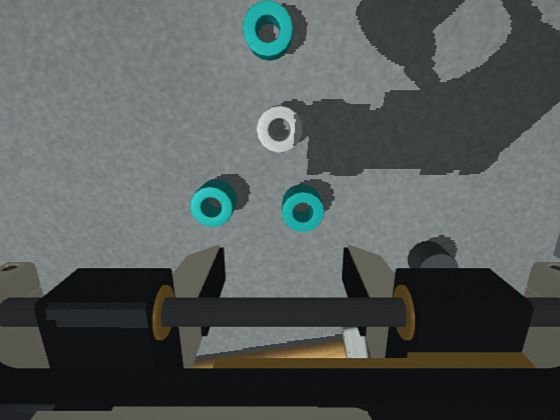

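w2 shows the blank at (279,128), right side partly in shadow, with turquoise rings at (268,30), (213,207) and (303,209). I'll take a closer second view and fit the rim.

Request:
servo_tool(
  linear=[
    [0.03,-0.0075,0.07],
    [0.03,-0.0075,0.07],
    [0.03,-0.0075,0.07],
    [0.03,-0.0075,0.07],
    [0,0,0],
    [0,0,0],
    [0,0,0],
    [0,0,0],
  ],
  spin=[0.0076,0,0,0,0,0,0,0],
)

```text
time: 5.2
tool_pos: [470.9, -310.6, 151.9]
tcp_rot: [3.141, 0.001, 1.571]
contact_force: [-0.5, 0.1, 0.4]
grip_width: 64.4
finger_force: 0.0
```

```bash
cat >> h.py <<'E'
from scipy.optimize import minimize
from scipy.ndimage import map_coordinates
def projn(f,P):
    K,T=load(f); q=(T[:3,:3]@P.T+T[:3,3:]); q=K@q; return (q[:2]/q[2]).T
def circ(c,r,n=90):
    a=np.linspace(0,2*np.pi,n,endpoint=False); return np.c_[c[0]+r*np.cos(a),c[1]+r*np.sin(a),np.full(n,c[2])]
def fit(views,rs,x0,span=8,fixz=False):
    """circle fit: |gradient| across concentric circles of radii rs (signed: + = brighter inside)"""
    def score(x,d):
        s=0
        for f,im in views:
            for r in rs:
                i=map_coordinates(im,projn(f,circ(x,abs(r)-d))[:,::-1].T,order=1)
                o=map_coordinates(im,projn(f,circ(x,abs(r)+d))[:,::-1].T,order=1)
                s+=np.mean(np.clip((i-o)*np.sign(r),-10,80))
        return s
    best=max((score(np.array(x0)+[a,b,c],2.),a,b,c) for a in np.arange(-span,span+1,1) for b in np.arange(-span,span+1,1) for c in ([0] if fixz else np.arange(-8,9,2)))
    x=np.array(x0)+best[1:]
    g=(lambda v:-score(np.r_[v,x0[2]],1.2)) if fixz else (lambda v:-score(v,1.2))
    m=minimize(g,x[:2] if fixz else x,method='Nelder-Mead')
    return m.x.round(2),round(-m.fun,1)
def gray(f): return cv2.GaussianBlur(cv2.imread('pics/'+f+'.png'),(3,3),0).mean(2)
E
python3 - <<'E'
from h import *
cap('wrist','w3')
V=[(f,gray(f)) for f in ('w2','w3')]
for v in (V,V[:1],V[1:]):
    print(fit(v,[22,-10.5],[471,-274,35]) if len(v)>1 else fit(v,[22,-10.5],[471,-274,35],fixz=True))
o=monitor.get_obs();print(proj('w3',[471,-274,35]))
plan(target=[471,-274,100],yaw=np.pi/2)
E
```

```text
(array([ 473.2 , -278.07,   28.24]), np.float64(160.2))
(array([ 473.51, -277.52]), np.float64(117.4))
(array([ 473.38, -277.14]), np.float64(34.8))
[281.96406813 161.48207403]
pos [ 470.9 -310.5  151.8] rot [3.1410e+00 4.0000e-04 1.5708e+00] q6 -0.719 lin total [0.1825 0.0005 0.2592] spin total 0.0
```

View pics/w3.png

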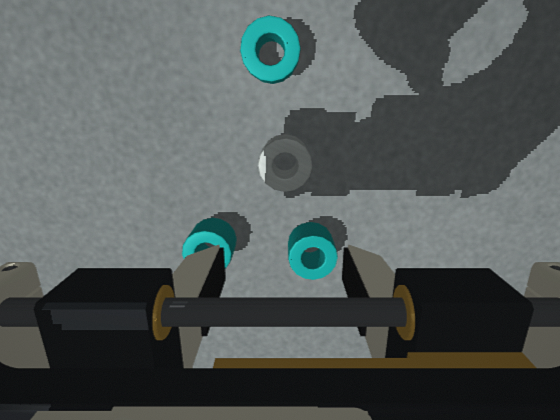

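Request:
servo_tool(
  linear=[
    [0.083,0.006,0.09],
    [0.083,0.006,0.09],
    [0,0,0.09],
    [0,0,0.09],
    [0,0,0],
    [0,0,0],
    [0,0,0],
    [0,0,0],
  ],
  spin=[0,0,-0.1,-0.1,-0.1,-0.1,-0.1,0],
  hand=0.3,
)

```text
time: 6.25
tool_pos: [473.2, -277.2, 79.6]
tcp_rot: [3.141, 0.0, 2.355]
contact_force: [0.0, 0.0, -0.2]
grip_width: 59.5
finger_force: 0.0
```

Request:
servo_tool(
  linear=[
    [0,0,0.07],
    [0,0,0.07],
    [0,0,0.07],
    [0,0,0.07],
    [0,0,0],
    [0,0,0],
    [0,0,0],
    [0,0,0],
  ],
  spin=[0,0,0,0,0,0,0,0],
)

```text
time: 7.25
tool_pos: [473.4, -277.2, 24.0]
tcp_rot: [3.141, 0.001, 2.356]
contact_force: [-0.8, 0.3, -0.0]
grip_width: 59.7
finger_force: 0.0
```

Request:
servo_tool(
  linear=[
    [0,0,0],
    [0,0,0],
    [0,0,0],
    [0,0,0],
    [0,0,0],
    [0,0,0],
    [0,0,0],
    [0,0,0],
  ],
  spin=[0,0,0,0,0,0,0,0],
  hand=-1,
)

```text
time: 8.25
tool_pos: [473.2, -277.1, 23.6]
tcp_rot: [3.141, 0.0, 2.356]
contact_force: [-0.2, 0.6, 4.1]
grip_width: 43.9
finger_force: 30.0
```

Request:
servo_tool(
  linear=[
    [0,0,0],
    [0,0,0],
    [0,0,0],
    [0,0,0],
    [0,0,0],
    [0,0,0],
    [0,0,0],
    [0,0,0],
  ],
  spin=[0,0,0.1,0.1,0.1,0.1,0.1,0],
  hand=0.25,
)

```text
time: 9.25
tool_pos: [473.1, -277.0, 23.3]
tcp_rot: [-3.141, -0.0, 1.572]
contact_force: [0.3, -0.9, 0.8]
grip_width: 57.2
finger_force: 0.0
```

Request:
servo_tool(
  linear=[
    [0,0,0],
    [0,0,0],
    [0,0,0],
    [0,0,0],
    [0,0,0],
    [0,0,0],
    [0,0,0],
    [0,0,0],
  ],
  spin=[0,0,0,0,0,0,0,0],
  hand=-1,
)

```text
time: 10.25
tool_pos: [473.1, -277.0, 23.4]
tcp_rot: [-3.142, -0.0, 1.571]
contact_force: [-0.6, -0.0, -1.6]
grip_width: 42.9
finger_force: 30.0
```

Request:
servo_tool(
  linear=[
    [0,0,-0.1],
    [0,0,-0.2],
    [0,0,-0.25],
    [0,0,-0.25],
    [0,0,-0.1],
    [0,0,0],
    [0,0,0],
    [0,0,0],
  ],
  spin=[0,0,0,0,0,0,0,0],
)

```text
time: 11.25
tool_pos: [472.6, -276.6, 201.9]
tcp_rot: [-3.139, -0.002, 1.571]
contact_force: [-0.3, 0.2, -1.4]
grip_width: 43.2
finger_force: 30.0
```

```bash
python3 - <<'E'
from h import *
# post / plate fits from w1 (and top0)
im=cv2.imread('pics/w1.png').astype(float)
hsv=cv2.cvtColor(im.astype(np.uint8),cv2.COLOR_BGR2HSV)
ye=(hsv[...,1]/255.)*100
V=[('w1',cv2.GaussianBlur(ye,(3,3),0))]
m=(hsv[...,0]>15)&(hsv[...,0]<35)&(hsv[...,1]>150); m[:210]=0;m[265:]=0
ys,xs=np.nonzero(m);print(xs.min(),xs.max(),ys.min(),ys.max(),xs.mean(),ys.mean())
hull=cv2.convexHull(np.c_[xs,ys].astype(np.int32));(c,ax,an)=cv2.fitEllipse(hull);print('yellow',c,ax,at_z('w1',*c,49))
print('plate',fit([('w1',gray('w1'))],[105],[545,84.5,49],fixz=True),fit([('top0',gray('top0'))],[105],[545,84.5,49],fixz=True))
# red knob
red=((hsv[...,0]<8)|(hsv[...,0]>172))&(hsv[...,1]>120); red[:, 400:]=0
n,l,s,cc=cv2.connectedComponentsWithStats(red.astype(np.uint8)); i=1+s[1:,4].argmax();print('red',s[i],cc[i],at_z('w1',*cc[i],95))
plan()
E
```

```text
283 315 224 254 298.7843866171004 238.76332094175962
yellow (298.73077392578125, 238.76364135742188) (30.861482620239258, 32.852291107177734) [541.35388625   4.50945281  49.        ]
plate (array([547.01,  82.22]), np.float64(47.2)) (array([545.69,  86.35]), np.float64(22.4))
red [298 171  39  42 663] [317.53242836 191.7224736 ] [546.02812012  84.23382126  95.        ]
pos [ 472.6 -276.6  201.9] rot [-3.1393e+00 -2.0000e-03  1.5708e+00] q6 -0.67 lin total [0. 0. 0.] spin total 0.0
```

Request:
servo_tool(
  linear=[
    [0.2,0.06,0],
    [0.22,0.07,0],
    [0.22,0.07,0],
    [0.22,0.07,0],
    [0.22,0.07,0],
    [0,0,0],
    [0,0,0],
    [0,0,0],
  ],
  spin=[0,0,0,0,0,0,0,0],
)

```text
time: 12.25
tool_pos: [540.8, -62.1, 203.1]
tcp_rot: [-3.141, -0.0, 1.569]
contact_force: [0.1, 0.4, -2.8]
grip_width: 43.4
finger_force: 30.0
```

```bash
python3 - <<'E'
from h import *
cap('wrist','w4'); plan(target=[541.4,5,120],yaw=np.pi/2)
print(proj('w4',[541.3,4.5,49]),proj('w4',[541.3,4.5,74]),proj('w4',monitor.get_obs()['tool_pos']+[0,0,11]))
E
```

```text
pos [540.9 -62.1 203.3] rot [-3.1411 -0.      1.5693] q6 -0.254 lin total [0.3356 0.0022 0.4163] spin total -0.0009
[282.69099733 119.9885709 ] [282.6306055  121.79974608] [281.2372414  291.78898626]
```

View pics/w4.png

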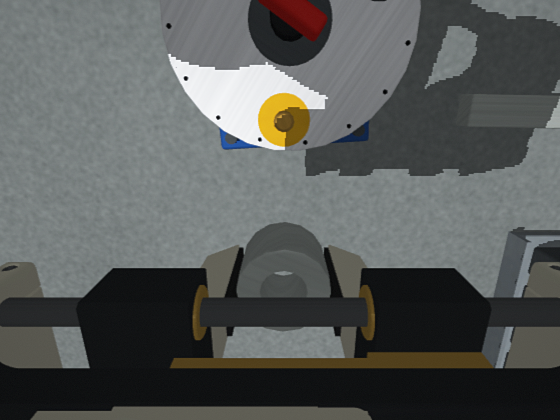

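w4 shows the blank held straight between the fingers, bore around (284,283). The post top is at (284,121) inside the yellow circle (284,120). Next I'll fit both precisely.

```bash
python3 - <<'E'
from h import *
im=cv2.imread('pics/w4.png'); hsv=cv2.cvtColor(im,cv2.COLOR_BGR2HSV)
m=(hsv[...,0]>15)&(hsv[...,0]<35)&(hsv[...,1]>150); m[:85]=0;m[155:]=0
ys,xs=np.nonzero(m)
hull=cv2.convexHull(np.c_[xs,ys].astype(np.int32));c,ax,an=cv2.fitEllipse(hull);print('yellow',c,ax,at_z('w4',*c,49),'tri foot',tri([('w1',298.73,238.76),('w4',*c)]))
print('tri post top', tri([('top0',190+243.5/3.75-.5,185+150.5/3.75-.5),('w4',284,121)]))
S=cv2.GaussianBlur(im,(3,3),0).mean(2)
V=[('w4',S)]
print('post top',fit(V,[-8.5],[541.3,4.5,74],fixz=True,span=5),fit(V,[8.5],[541.3,4.5,74],fixz=True,span=5))
print('plate',fit(V,[105],[546,83,49],fixz=True))
p=monitor.get_obs()['tool_pos'];print('held (-tcp):')
for rs in ([-10.5],[22],[22,-10.5]):
    r=fit(V,rs,[p[0],p[1],p[2]+11.5],fixz=True,span=8);print(rs,r[0]-p[:2],r[1])
big=cv2.resize(im[215:305,230:340],None,fx=5,fy=5,interpolation=cv2.INTER_CUBIC)
big2=cv2.resize(im[85:155,245:325],None,fx=5,fy=5,interpolation=cv2.INTER_CUBIC)
big=cv2.convertScaleAbs(big,alpha=1.8)
c=np.zeros((450,800,3),np.uint8);c[:,:450]=big[:, 50:500];c[:350,455:800]=big2[:,27:372];cv2.imwrite('pics/crop2.png',c)
E
```

```text
yellow (320.1718444824219, 105.39906311035156) (66.93682861328125, 133.30242919921875) [573.82312452  16.72311472  49.        ] tri foot [554.28881881  16.55110972  77.37327552]
tri post top [542.45670409   5.99991182  90.25670855]
post top (array([542.1 ,   5.28]), np.float64(42.2)) (array([497.74,   3.53]), np.float64(28.3))
plate (array([546.48,  83.62]), np.float64(28.5))
held (-tcp):
[-10.5] [ 6.92517929 -9.4219112 ] 17.1
[22] [0.98517929 0.0980888 ] 18.3
[22, -10.5] [ 0.96517929 -0.8819112 ] 26.1
```

View pics/crop2.png

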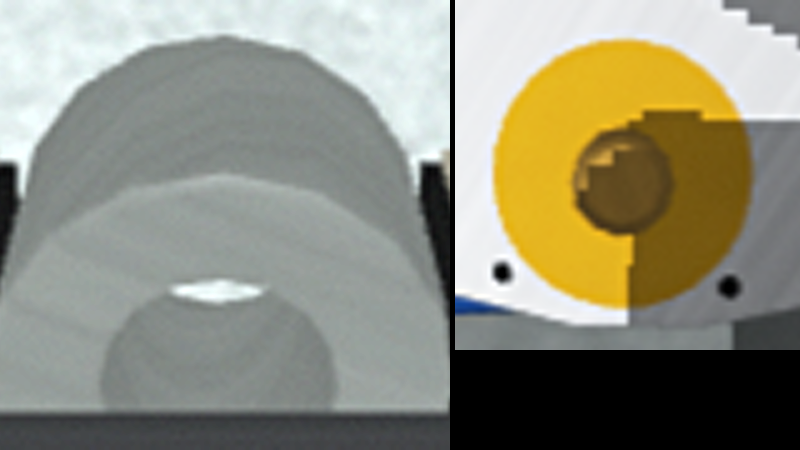

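Request:
servo_tool(
  linear=[
    [0,0,0.1],
    [0,0,0.14],
    [0,0,0.14],
    [0,0,0.1],
    [0,0,0.04],
    [0,0,0],
    [0,0,0],
    [0,0,0],
  ],
  spin=[0,0,0,0,0,0,0,0],
)

```text
time: 13.3
tool_pos: [541.6, -61.2, 100.4]
tcp_rot: [3.14, 0.0, 1.571]
contact_force: [0.2, 0.2, -2.0]
grip_width: 42.9
finger_force: 30.0
```

```bash
python3 - <<'E'
from h import *
cap('wrist','w5'); p=monitor.get_obs()['tool_pos']; print(p)
im=cv2.imread('pics/w5.png')
print(proj('w5',[541.5,5,49]))
for f,z in (('w4',203.2),('w5',p[2])):
    q=p.copy();q[2]=z
    for n,r,dz in (('top outer',22,11.6),('bore',10.5,11.6),('bottom outer',22,-23.4)):
        P=projn(f,circ(q+[0,0,dz],r,720));print(f,n,'cols',P[:,0].min().round(1),P[:,0].max().round(1),'min row',P[:,1].min().round(1))
a=im[70:170,235:335];b=cv2.convertScaleAbs(im[215:315,235:335],alpha=1.8)
r=lambda i:cv2.resize(i,None,fx=4,fy=4,interpolation=cv2.INTER_CUBIC)
cv2.imwrite('pics/crop3.png',np.hstack([r(a),r(b)]))
E
```

```text
[541.49633748 -61.1176331  100.20196585]
[281.26600788 131.05921783]
w4 top outer cols 234.1 331.1 min row 246.4
w4 bore cols 259.5 305.7 min row 270.0
w4 bottom outer cols 243.2 322.3 min row 218.3
w5 top outer cols 232.6 329.3 min row 248.0
w5 bore cols 257.9 304.0 min row 271.5
w5 bottom outer cols 241.8 320.6 min row 219.7
```

View pics/crop3.png

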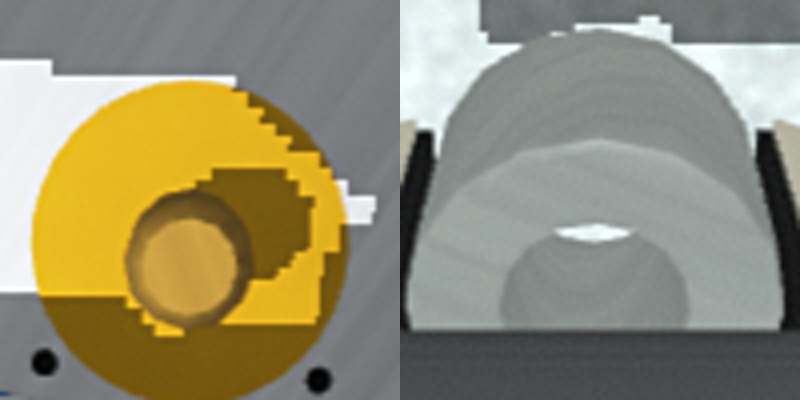

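The post foot is at w5 (282.1,129.6) and the held bore is at column 283.1, where 281.0 was predicted. So the wrist camera reads about 1 mm high in x and about 0.5 mm low in y. Corrected, the TCP target for the post is about (541.1, 6.8).

Request:
servo_tool(
  linear=[
    [0,0,-0.05],
    [0.1,-0.002,0],
    [0.14,0,0],
    [0.1,0,0],
    [0,0,0],
    [0,0,0],
    [0,0,0],
    [0,0,0],
  ],
  spin=[0,0,0,0,0,0,0,0],
)

```text
time: 14.35
tool_pos: [540.8, 6.4, 109.5]
tcp_rot: [3.141, -0.0, 1.57]
contact_force: [-0.5, -0.5, -2.2]
grip_width: 43.1
finger_force: 30.0
```

```bash
python3 - <<'E'
from h import *
d=cap('side','s2'); cap('top','t2'); plan(target=[541.1,6.8,100],yaw=np.pi/2)
# apparent held blank vs post column in side view
im=d['frame'];p=monitor.get_obs()['tool_pos']
print(proj('s2',p+[0,0,-23.4]),proj('s2',[541.1,6.8,74]),proj('s2',[541.1,6.8,49]))
E
```

```text
pos [540.7   6.5 109.5] rot [-3.1416e+00 -1.0000e-04  1.5702e+00] q6 -0.129 lin total [0.0013 0.0018 0.0474] spin total -0.0004
[261.39649229 186.86785763] [261.58540435 190.17952532] [261.77427289 197.07485599]
```

Request:
servo_tool(
  linear=[
    [0.001,0.002,0.03],
    [0,0,0.015],
    [0,0,0.01],
    [0,0,0.01],
    [0,0,0.01],
    [0,0,0.01],
    [0,0,0],
    [0,0,0],
  ],
  spin=[0,0,0,0,0,0,0,0],
)

```text
time: 15.45
tool_pos: [541.1, 7.1, 92.5]
tcp_rot: [-3.142, 0.0, 1.571]
contact_force: [-0.5, -0.4, -2.3]
grip_width: 43.1
finger_force: 30.0
```

It went on without contact. Lowering further.

Request:
servo_tool(
  linear=[
    [0,0,0.015],
    [0,0,0.015],
    [0,0,0.015],
    [0,0,0.015],
    [0,0,0.015],
    [0,0,0.01],
    [0,0,0.005],
    [0,0,0],
  ],
  spin=[0,0,0,0,0,0,0,0],
)

```text
time: 16.45
tool_pos: [541.1, 7.0, 74.4]
tcp_rot: [-3.141, 0.0, 1.571]
contact_force: [1.8, -4.5, -2.1]
grip_width: 43.3
finger_force: 30.0
```

Request:
servo_tool(
  linear=[
    [0,0,0.003],
    [0,0,0.003],
    [0,0,0.002],
    [0,0,0],
    [0,0,0],
    [0,0,0],
    [0,0,0],
    [0,0,0],
  ],
  spin=[0,0,0,0,0,0,0,0],
)

```text
time: 17.45
tool_pos: [541.1, 7.1, 73.0]
tcp_rot: [3.141, 0.0, 1.571]
contact_force: [-1.6, -5.8, -0.3]
grip_width: 43.4
finger_force: 30.0
```

Request:
servo_tool(
  linear=[
    [-0.005,0,0],
    [0,0,0.003],
    [0,0,0.003],
    [0,0,0.002],
    [0,0,0],
    [0,0,0],
    [0,0,0],
    [0,0,0],
  ],
  spin=[0,0,0,0,0,0,0,0],
)

```text
time: 18.45
tool_pos: [541.7, 6.7, 72.3]
tcp_rot: [3.14, -0.001, 1.571]
contact_force: [-0.8, 0.0, 7.5]
grip_width: 43.1
finger_force: 30.0
```

It is seated: 10 N upward at z = 72.3 mm, where 72.4 was expected. Releasing and rising.

Request:
servo_tool(
  linear=[
    [0,0,0],
    [0,0,0],
    [0,0,0],
    [0,0,0],
    [0,0,-0.1],
    [0,0,-0.2],
    [0,0,-0.25],
    [0,0,-0.2],
  ],
  spin=[0,0,0,0,0,0,0,0],
  hand=0.25,
)

```text
time: 19.45
tool_pos: [541.3, 6.1, 223.3]
tcp_rot: [3.14, 0.0, 1.571]
contact_force: [0.1, -0.4, -0.2]
grip_width: 57.9
finger_force: 0.0
```

Request:
servo_tool(
  linear=[
    [-0.2,0,-0.1],
    [-0.1,0,0],
    [0,0,0],
    [0,0,0],
    [0,0,0],
    [0,0,0],
    [0,0,0],
    [0,0,0],
  ],
  spin=[0,0,0,0,0,0,0,0],
  hand=-0.2,
)

```text
time: 20.45
tool_pos: [541.2, -53.7, 241.3]
tcp_rot: [3.141, -0.0, 1.571]
contact_force: [-0.9, -0.3, 1.1]
grip_width: 36.8
finger_force: 0.0
```

```bash
python3 - <<'E'
from h import *
d=cap('wrist','w6'); cap('top','t3'); plan(target=[545.4,84.6,130])
im=d['frame'];hsv=cv2.cvtColor(im,cv2.COLOR_BGR2HSV)
red=((hsv[...,0]<8)|(hsv[...,0]>172))&(hsv[...,1]>120)&(im[...,2]>110)
n,l,s,cc=cv2.connectedComponentsWithStats(red.astype(np.uint8))
for i in range(1,n):
    if s[i,4]>100:
        (c,wh,a)=cv2.minAreaRect(np.argwhere(l==i)[:,::-1].astype(np.int32)); bx=cv2.boxPoints((c,wh,a))
        print(s[i],c,wh,a); print([at_z('w6',*b,101).round(1).tolist() for b in bx],at_z('w6',*c,101))
c=np.vstack([cv2.resize(im[:300,130:430],None,fx=2,fy=2)]);cv2.imwrite('pics/crop4.png',c)
E
```

```text
pos [541.1 -53.8 241.3] rot [ 3.1415e+00 -1.0000e-04  1.5710e+00] q6 -0.24 lin total [0.692  0.0214 0.5567] spin total 0.0
```

View pics/crop4.png

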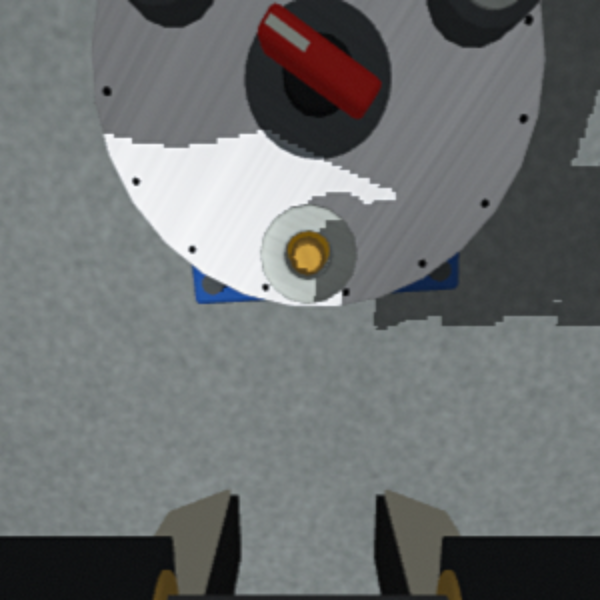

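w6 shows the blank flat on the plate with the post through its bore, around crop (308,254). The red bar's top edge runs from crop (272,4) to (382,75), with the white mark at the upper left.

```bash
python3 - <<'E'
from h import *
c=lambda x,y:(130+x/2,y/2)
P=[at_z('w6',*c(*q),101) for q in ((272,4),(382,75),(258,38),(365,104))]
for p in P: print(p.round(1))
for i,j in((0,1),(2,3)):
    d=P[j]-P[i];print(np.degrees(np.arctan2(d[1],d[0])),np.linalg.norm(d))
print('ctr',sum(P)/4)
for f in('t2','t3','top0'):
    im=cv2.imread('pics/%s.png'%f);hsv=cv2.cvtColor(im,cv2.COLOR_BGR2HSV)
    m=((hsv[...,0]>100)&(hsv[...,0]<125)&(hsv[...,1]>110)).astype(np.uint8);m[:180]=0;m[270:]=0;m[:,:190]=0;m[:,280:]=0
    r=cv2.minAreaRect(np.argwhere(m)[:,::-1].astype(np.int32));print(f,r)
    b=[at_z(f,*q,10) for q in cv2.boxPoints(r)];e=b[1]-b[0];print('base yaw mod90',np.degrees(np.arctan2(e[1],e[0]))%90,'ctr',sum(b)/4)
E
```

```text
[529.1  99.9 101. ]
[571.5  75.9 101. ]
[523.5  88.6 101. ]
[565.1  65.6 101. ]
-29.569336816691255 48.765687126414434
-28.8954490986167 47.557292208805364
ctr [547.29375836  82.48197208 101.        ]
t2 ((201.97738647460938, 229.02490234375), (42.095157623291016, 2.0453014373779297), 87.27368927001953)
base yaw mod90 1.6757862885268509 ctr [541.59162507 186.16012261  10.        ]
t3 ((219.88458251953125, 241.4230499267578), (68.50547790527344, 34.66876220703125), 33.690067291259766)
base yaw mod90 56.874659070040366 ctr [499.09708169 126.51156331  10.        ]
top0 ((231.49757385253906, 227.46510314941406), (43.10451889038086, 62.00540542602539), 85.98582458496094)
base yaw mod90 2.986184561157259 ctr [544.98558331  87.20705363  10.        ]
```

Request:
servo_tool(
  linear=[
    [0.2,0.008,0.1],
    [0.25,0.008,0.1],
    [0.238,0.0075,0.1],
    [0,0,0.1],
    [0,0,0.1],
    [0,0,0.056],
    [0,0,0],
    [0,0,0],
  ],
  spin=[0,0,0,-0.11,-0.11,-0.11,-0.11,-0.11],
)

```text
time: 21.55
tool_pos: [545.8, 83.8, 129.9]
tcp_rot: [-3.141, -0.0, 2.441]
contact_force: [0.2, -1.0, -0.1]
grip_width: 36.7
finger_force: 0.0
```

Request:
servo_tool(
  linear=[
    [0,0,0],
    [0,0,0],
    [0,0,0],
    [0,0,0],
    [0,0,0],
    [0,0,0],
    [0,0,0],
    [0,0,0],
  ],
  spin=[-0.1,-0.02,0,0,0,0,0,0],
)

```text
time: 22.55
tool_pos: [545.8, 83.7, 130.1]
tcp_rot: [3.142, -0.0, 2.623]
contact_force: [0.2, 0.6, -0.4]
grip_width: 36.7
finger_force: 0.0
```

```bash
python3 - <<'E'
from h import *
cap('top','t4');plan(target=[545.8,83.8,89],yaw=np.radians(150.5))
E
```

```text
pos [545.8  83.7 130.1] rot [3.1415 0.     2.6233] q6 -1.039 lin total [2.000e-04 2.000e-04 2.056e-01] spin total -0.0022
```

Request:
servo_tool(
  linear=[
    [0,0,0.05],
    [0,0,0.05],
    [0,0,0.05],
    [0,0,0.03],
    [0,0,0.025],
    [0,0,0],
    [0,0,0],
    [0,0,0],
  ],
  spin=[0,0,0,0,0,0,0,0],
)

```text
time: 23.6
tool_pos: [546.0, 83.7, 89.5]
tcp_rot: [3.141, 0.001, 2.623]
contact_force: [0.3, -0.4, -0.3]
grip_width: 36.5
finger_force: 0.0
```

Request:
servo_tool(
  linear=[
    [0,0,0],
    [0,0,0],
    [0,0,0],
    [0,0,0],
    [0,0,0],
    [0,0,0],
    [0,0,0],
    [0,0,0],
  ],
  spin=[0,0,0,0,0,0,0,0],
  hand=-1,
)

```text
time: 24.6
tool_pos: [545.9, 83.9, 89.2]
tcp_rot: [3.141, 0.0, 2.623]
contact_force: [-0.0, 1.9, 1.7]
grip_width: 13.8
finger_force: 30.0
```

```bash
python3 - <<'E'
from h import *
o=monitor.get_obs();plan();print(o['contact_force'].round(1),o['moment'].round(3),o['grip_width'],o['finger_force'])
E
```

```text
pos [545.9  83.9  89.2] rot [3.1413 0.     2.6233] q6 -1.039 lin total [0. 0. 0.] spin total 0.0
[-0.   1.9  1.7] [0.282 0.03  0.072] 13.820552287582913 29.97678816318512
```

Request:
servo_tool(
  linear=[
    [0,0,0],
    [0,0,0],
    [0,0,0],
    [0,0,0],
    [0,0,0],
    [0,0,0],
    [0,0,0],
    [0,0,0],
  ],
  spin=[-0.04,-0.04,-0.04,-0.04,-0.04,-0.04,-0.027,0],
)

```text
time: 25.6
tool_pos: [545.8, 83.8, 89.2]
tcp_rot: [3.141, 0.0, 3.042]
contact_force: [-0.8, 2.3, 1.6]
grip_width: 14.2
finger_force: 30.0
```

```bash
python3 - <<'E'
from h import *
o=monitor.get_obs();plan();print(o['contact_force'].round(1),o['moment'].round(3),o['grip_width'],np.degrees(o['tcp_rot'][2]))
E
```

```text
pos [545.8  83.8  89.2] rot [3.1414e+00 1.0000e-04 3.0424e+00] q6 -1.458 lin total [0. 0. 0.] spin total 0.0
[-0.8  2.3  1.6] [0.407 0.076 0.043] 14.170262432419511 174.3144830343036
```

Request:
servo_tool(
  linear=[
    [0,0,0],
    [0,0,0],
    [0,0,0],
    [0,0,0],
    [0,0,0],
    [0,0,0],
    [0,0,0],
    [0,0,0],
  ],
  spin=[-0.01,-0.01,-0.01,-0.01,0,0,0,0],
)

```text
time: 26.6
tool_pos: [545.8, 83.8, 89.2]
tcp_rot: [3.141, 0.0, 3.106]
contact_force: [-2.5, 3.4, 4.1]
grip_width: 13.4
finger_force: 30.0
```

```bash
python3 - <<'E'
from h import *
o=monitor.get_obs();plan();print(o['contact_force'].round(1),o['moment'].round(3),o['grip_width'],np.degrees(o['tcp_rot'][2]))
E
```

```text
pos [545.8  83.8  89.2] rot [3.1415e+00 1.0000e-04 3.1056e+00] q6 -1.521 lin total [0. 0. 0.] spin total 0.0
[-2.5  3.4  4.1] [0.58  0.168 0.073] 13.42040808369266 177.93649534475992
```

Request:
servo_tool(
  linear=[
    [0,0,0],
    [0,0,0],
    [0,0,0],
    [0,0,0],
    [0,0,0],
    [0,0,0],
    [0,0,0],
    [0,0,0],
  ],
  spin=[-0.01,-0.01,-0.01,-0.01,0,0,0,0],
)

```text
time: 27.6
tool_pos: [545.8, 83.8, 89.2]
tcp_rot: [3.142, 0.0, -3.114]
contact_force: [-1.4, 3.2, 5.5]
grip_width: 13.6
finger_force: 30.0
```

```bash
python3 - <<'E'
from h import *
o=monitor.get_obs();plan();print(o['contact_force'].round(1),o['moment'].round(3),o['tau'][5],o['grip_width'],np.degrees(o['tcp_rot'][2]))
E
```

```text
pos [545.8  83.8  89.2] rot [ 3.1415e+00  1.0000e-04 -3.1139e+00] q6 -1.585 lin total [-0.  0.  0.] spin total 0.0
[-1.4  3.2  5.5] [0.701 0.258 0.213] 0.17939312383532524 13.576575218538533 -178.41449813997582
```

```bash
cat >> h.py <<'E'
def brass(f):
    im=cv2.imread('pics/%s.png'%f);hsv=cv2.cvtColor(im,cv2.COLOR_BGR2HSV)
    m=((hsv[...,0]>8)&(hsv[...,0]<32)&(hsv[...,1]>110)&(hsv[...,2]>60)).astype(np.uint8)
    n,l,s,c=cv2.connectedComponentsWithStats(m)
    for i in range(1,n):
        if s[i,4]>12:
            for z in (74,91):
                q=at_z(f,*c[i],z);d=q[:2]-[545.8,83.8];r=np.hypot(*d)
                if 66<r<90: print(f,'z',z,'px',c[i].round(1),s[i,4],'r',r.round(1),'ang',np.degrees(np.arctan2(d[1],d[0])).round(1))
E
python3 - <<'E'
from h import *
cap('wrist','w7');cap('top','t7');cap('side','s7')
for f in('w1','w6','top0','t3','side0','w7','t7','s7'): brass(f)
E
```

```text
w1 z 74 px [267.4 144.6] 165 r 75.2 ang 147.9
w1 z 91 px [267.4 144.6] 165 r 76.1 ang 146.2
w1 z 74 px [385.1 173.4] 164 r 82.4 ang 21.2
w1 z 91 px [385.1 173.4] 164 r 78.0 ang 24.7
w1 z 74 px [298.8 238.7] 837 r 68.9 ang -96.3
w6 z 74 px [283.8 125.7] 349 r 76.8 ang -92.4
w6 z 91 px [283.8 125.7] 349 r 75.6 ang -92.4
top0 z 74 px [254.4 226.5] 123 r 77.1 ang -95.5
top0 z 91 px [254.4 226.5] 123 r 78.2 ang -96.9
t3 z 74 px [253.6 225.4] 13 r 74.5 ang -92.8
t3 z 91 px [253.6 225.4] 13 r 75.5 ang -94.3
w7 z 74 px [283.4 117. ] 1208 r 76.2 ang -177.5
w7 z 91 px [283.4 117. ] 1208 r 77.1 ang -177.5
w7 z 74 px [149.  283.1] 31 r 75.4 ang -79.8
w7 z 91 px [149.  283.1] 31 r 66.5 ang -87.7
```

The tool has turned 31° with the width still at 14 mm, so the knob follows it. That is past any end stop for a first-stop start, so it began in the second stop. I'll go on another click.

Request:
servo_tool(
  linear=[
    [0,0,0],
    [0,0,0],
    [0,0,0],
    [0,0,0],
    [0,0,0],
    [0,0,0],
    [0,0,0],
    [0,0,0],
  ],
  spin=[-0.015,-0.015,-0.015,-0.015,-0.015,0,0,0],
)

```text
time: 28.75
tool_pos: [545.9, 83.8, 89.2]
tcp_rot: [3.141, 0.0, -2.998]
contact_force: [-1.7, 2.8, 5.6]
grip_width: 14.7
finger_force: 31.2
```

```bash
cat > st.py <<'E'
from h import *
import sys
o=monitor.get_obs();print(o['time'],o['tool_pos'].round(1),o['contact_force'].round(1),o['moment'].round(3),o['tau'][5].round(3),o['grip_width'].round(2),'yaw',np.degrees(o['tcp_rot'][2]).round(2))
f=sys.argv[1];cap('wrist',f);brass(f)
E
python3 st.py w8
```

```text
Traceback (most recent call last):
  File "st.py", line 3, in <module>
    o=monitor.get_obs();print(o['time'],o['tool_pos'].round(1),o['contact_force'].round(1),o['moment'].round(3),o['tau'][5].round(3),o['grip_width'].round(2),'yaw',np.degrees(o['tcp_rot'][2]).round(2))
                                                                                                                                     ^^^^^^^^^^^^^^^^^^^^^
AttributeError: 'float' object has no attribute 'round'
```

```bash
sed -i "s/o\['grip_width'\].round(2)/round(o['grip_width'],2)/" st.py; python3 st.py w8; python3 - <<'E'
from h import *
# rotation of plate region in the wrist view between w7 and w8
a=cv2.imread('pics/w7.png',0);b=cv2.imread('pics/w8.png',0)
for f in 'w7','w8': print(proj(f,[545.8,83.8,101]),proj(f,[545.8-78,83.8,91]))
print(np.abs(a[:230].astype(int)-b[:230]).mean())
E
```

```text
28.75 [545.9  83.8  89.2] [-1.7  2.8  5.6] [ 0.626  0.243 -0.813] -0.79 14.65 yaw -171.8
w8 z 74 px [293.5 117.1] 1208 r 76.3 ang -174.3
w8 z 91 px [293.5 117.1] 1208 r 77.1 ang -173.8
w8 z 74 px [157.  272.1] 143 r 69.6 ang -78.1
[286.1412885  293.38825826] [291.81797404 114.61845324]
[286.42010992 293.60528209] [313.96012052 116.83942822]
11.108222049689441
```

Request:
servo_tool(
  linear=[
    [0,0,0],
    [0,0,0],
    [0,0,0],
    [0,0,0],
    [0,0,0],
    [0,0,0],
    [0,0,0],
    [0,0,0],
  ],
  spin=[0.02,0.02,0,0,0,0,0,0],
)

```text
time: 29.8
tool_pos: [545.9, 83.8, 89.2]
tcp_rot: [3.142, 0.0, -3.059]
contact_force: [-1.7, 2.9, 5.8]
grip_width: 13.9
finger_force: 29.9
```

```bash
python3 st.py w9
```

```text
29.8 [545.9  83.8  89.2] [-1.7  2.9  5.8] [ 0.689  0.229 -0.156] -0.172 13.88 yaw -175.29
w9 z 74 px [285.4 116.8] 1207 r 76.3 ang -175.0
w9 z 91 px [285.4 116.8] 1207 r 77.1 ang -174.9
w9 z 74 px [148.8 282.6] 61 r 75.5 ang -76.9
w9 z 91 px [148.8 282.6] 61 r 66.6 ang -84.8
```

Request:
servo_tool(
  linear=[
    [0,0,0],
    [0,0,0],
    [0,0,0],
    [0,0,0],
    [0,0,0],
    [0,0,0],
    [0,0,0],
    [0,0,0],
  ],
  spin=[0.02,0.02,0.02,0.02,0,0,0,0],
)

```text
time: 30.85
tool_pos: [545.9, 83.8, 89.2]
tcp_rot: [-3.142, 0.0, 3.099]
contact_force: [-0.5, 4.0, 4.2]
grip_width: 14.1
finger_force: 29.9
```

```bash
python3 st.py w10
```

```text
30.85 [545.9  83.8  89.2] [-0.5  4.   4.2] [0.709 0.232 0.037] 0.078 14.06 yaw 177.55
w10 z 74 px [284.3 116.8] 1210 r 76.2 ang 178.2
w10 z 91 px [284.3 116.8] 1210 r 77.0 ang 178.2
w10 z 74 px [148.9 283. ] 43 r 75.4 ang -83.7
w10 z 91 px [148.9 283. ] 43 r 66.5 ang -91.6
```

Request:
servo_tool(
  linear=[
    [0,0,0],
    [0,0,0],
    [0,0,0],
    [0,0,0],
    [0,0,0],
    [0,0,0],
    [0,0,0],
    [0,0,0],
  ],
  spin=[0.02,0.02,0.02,0,0,0,0,0],
)

```text
time: 31.9
tool_pos: [545.9, 83.8, 89.2]
tcp_rot: [3.142, 0.0, 3.005]
contact_force: [-1.0, 3.8, 6.1]
grip_width: 14.0
finger_force: 29.9
```

```bash
python3 st.py w11
```

```text
31.9 [545.9  83.8  89.2] [-1.   3.8  6.1] [0.724 0.184 0.034] 0.022 13.99 yaw 172.16
w11 z 74 px [284.4 116.8] 1206 r 76.1 ang 172.6
w11 z 91 px [284.4 116.8] 1206 r 76.9 ang 172.7
w11 z 74 px [149.  282.7] 46 r 75.2 ang -89.2
w11 z 91 px [149.  282.7] 46 r 66.3 ang -97.1
```

Request:
servo_tool(
  linear=[
    [0,0,0],
    [0,0,0],
    [0,0,0],
    [0,0,0],
    [0,0,0],
    [0,0,0],
    [0,0,0],
    [0,0,0],
  ],
  spin=[0.02,0.02,0.02,0,0,0,0,0],
)

```text
time: 32.95
tool_pos: [545.9, 83.8, 89.2]
tcp_rot: [3.141, 0.0, 2.91]
contact_force: [-1.2, 4.6, 5.3]
grip_width: 13.7
finger_force: 29.9
```

```bash
python3 st.py w12
```

```text
32.95 [545.9  83.8  89.2] [-1.2  4.6  5.3] [ 0.723  0.201 -0.008] -0.053 13.72 yaw 166.75
w12 z 74 px [284.6 116.7] 1205 r 76.0 ang 167.1
w12 z 91 px [284.6 116.7] 1205 r 76.8 ang 167.1
w12 z 74 px [148.8 282.9] 51 r 75.2 ang -94.4
w12 z 91 px [148.8 282.9] 51 r 66.3 ang -102.3
```

Request:
servo_tool(
  linear=[
    [0,0,0],
    [0,0,0],
    [0,0,0],
    [0,0,0],
    [0,0,0],
    [0,0,0],
    [0,0,0],
    [0,0,0],
  ],
  spin=[0.02,0.02,0.02,0,0,0,0,0],
)

```text
time: 34.0
tool_pos: [545.9, 83.9, 89.2]
tcp_rot: [3.141, 0.0, 2.816]
contact_force: [-1.7, 3.2, 5.2]
grip_width: 13.9
finger_force: 29.9
```

```bash
python3 st.py w13
```

```text
34.0 [545.9  83.9  89.2] [-1.7  3.2  5.2] [ 0.677  0.143 -0.073] -0.145 13.87 yaw 161.35
w13 z 74 px [285.2 116.7] 1205 r 75.9 ang 161.4
w13 z 91 px [285.2 116.7] 1205 r 76.7 ang 161.4
w13 z 74 px [148.9 282.6] 57 r 75.0 ang -99.9
w13 z 91 px [148.9 282.6] 57 r 66.0 ang -107.8
```

Request:
servo_tool(
  linear=[
    [0,0,0],
    [0,0,0],
    [0,0,0],
    [0,0,0],
    [0,0,0],
    [0,0,0],
    [0,0,0],
    [0,0,0],
  ],
  spin=[0.02,0.02,0.02,0,0,0,0,0],
)

```text
time: 35.05
tool_pos: [545.9, 83.9, 89.2]
tcp_rot: [3.141, 0.0, 2.722]
contact_force: [-1.9, 3.4, 5.3]
grip_width: 14.1
finger_force: 29.9
```

```bash
python3 st.py w14
```

```text
35.05 [545.9  83.9  89.2] [-1.9  3.4  5.3] [0.706 0.225 0.139] 0.117 14.11 yaw 155.98
w14 z 74 px [284.  116.7] 1202 r 75.8 ang 156.3
w14 z 91 px [284.  116.7] 1202 r 76.6 ang 156.3
w14 z 74 px [148.8 283.2] 41 r 75.0 ang -104.9
```

The torque pattern is clear: it is zero at a stop at tool yaw about 183.3 (the end position), at mid about 170, and at the first stop about 159. The second stop should then be near 135.2 and the third near 111.2.

Request:
servo_tool(
  linear=[
    [0,0,0],
    [0,0,0],
    [0,0,0],
    [0,0,0],
    [0,0,0],
    [0,0,0],
    [0,0,0],
    [0,0,0],
  ],
  spin=[0.035,0.035,0.035,0.035,0.035,0.025,0,0],
)

```text
time: 36.1
tool_pos: [545.9, 83.9, 89.2]
tcp_rot: [3.141, 0.0, 2.408]
contact_force: [-0.9, 3.9, 5.3]
grip_width: 14.1
finger_force: 29.9
```

```bash
python3 st.py w15
```

```text
36.1 [545.9  83.9  89.2] [-0.9  3.9  5.3] [ 0.737  0.179 -0.093] -0.083 14.14 yaw 137.96
w15 z 74 px [284.5 116.6] 1201 r 75.7 ang 137.7
w15 z 91 px [284.5 116.6] 1201 r 76.5 ang 137.7
w15 z 74 px [149.  282.8] 50 r 74.3 ang -122.9
```

Request:
servo_tool(
  linear=[
    [0,0,0],
    [0,0,0],
    [0,0,0],
    [0,0,0],
    [0,0,0],
    [0,0,0],
    [0,0,0],
    [0,0,0],
  ],
  spin=[0.02,0.02,0.02,0,0,0,0,0],
)

```text
time: 37.15
tool_pos: [545.9, 83.8, 89.2]
tcp_rot: [3.141, 0.0, 2.314]
contact_force: [-0.9, 4.3, 5.3]
grip_width: 13.5
finger_force: 30.0
```

```bash
python3 st.py w16
```

```text
37.15 [545.9  83.8  89.2] [-0.9  4.3  5.3] [0.714 0.116 0.148] 0.122 13.53 yaw 132.56
w16 z 74 px [283.7 116.6] 1204 r 75.6 ang 132.4
w16 z 91 px [283.7 116.6] 1204 r 76.4 ang 132.5
w16 z 74 px [149.  283.1] 39 r 74.2 ang -128.1
```

Request:
servo_tool(
  linear=[
    [0,0,0],
    [0,0,0],
    [0,0,0],
    [0,0,0],
    [0,0,0],
    [0,0,0],
    [0,0,0],
    [0,0,0],
  ],
  spin=[0.035,0.035,0.035,0.035,0.035,0.025,0,0],
)

```text
time: 38.2
tool_pos: [546.0, 83.8, 89.2]
tcp_rot: [3.141, -0.0, 1.999]
contact_force: [-0.8, 5.2, 5.3]
grip_width: 13.7
finger_force: 29.9
```

```bash
python3 st.py w17
```

```text
38.2 [546.   83.8  89.2] [-0.8  5.2  5.3] [ 0.682  0.178 -0.099] -0.089 13.75 yaw 114.52
w17 z 74 px [284.6 116.5] 1200 r 75.7 ang 113.7
w17 z 91 px [284.6 116.5] 1200 r 76.5 ang 113.8
w17 z 74 px [148.9 282.8] 52 r 73.7 ang -146.3
```

Request:
servo_tool(
  linear=[
    [0,0,0],
    [0,0,0],
    [0,0,0],
    [0,0,0],
    [0,0,0],
    [0,0,0],
    [0,0,0],
    [0,0,0],
  ],
  spin=[0.0115,0.0115,0.0115,0,0,0,0,0],
)

```text
time: 39.25
tool_pos: [546.0, 83.8, 89.2]
tcp_rot: [3.141, -0.0, 1.945]
contact_force: [-1.2, 5.4, 4.9]
grip_width: 14.0
finger_force: 29.9
```

```bash
python3 st.py w18; python3 - <<'E'
from h import *
# is the blank still flat on its post? fit its rim (top z 84) near the expected place
d=cap('side','s18');cap('top','t18')
a=np.radians(112-240);c=[545.8+78*np.cos(a),83.8+78*np.sin(a),84]
print(c)
for f in('w18','s18','t18'):
    print(f,proj(f,c),fit([(f,gray(f))],[22,-10.5],c,fixz=True))
E
```

```text
39.25 [546.   83.8  89.2] [-1.2  5.4  4.9] [0.717 0.125 0.062] 0.025 14.01 yaw 111.44
w18 z 74 px [284.1 116.6] 1206 r 75.7 ang 110.7
w18 z 91 px [284.1 116.6] 1206 r 76.5 ang 110.7
w18 z 74 px [149.1 282.9] 44 r 73.5 ang -149.3
[np.float64(497.7784049245986), np.float64(22.33516121867568), 84]
w18 [158.28570412 337.82113888] (array([498.21,  18.6 ]), np.float64(27.9))
s18 [244.87472138 187.20965894] (array([495.83,  21.6 ]), np.float64(16.8))
t18 [249.46605794 239.09281464] (array([498.98,  10.88]), np.float64(12.2))
```

```bash
python3 -c "
from h import *
print(workorder.close_job())"
```

```text
the job is handed in; nothing more can be done
None
```

I seated the blank flat on the empty post and released it, turned the knob back to its end stop, then clicked it three stops clockwise; the job is handed in at about 39 s with the fingers still holding the knob there. No verdict came back. The stop count rests on the torque readings, and the plate appeared to start about midway between the first and second stops rather than in one.

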